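# Draw the bottom spacer plate from a gravity magazine and set it against the stop

### The job

Slide the bottom spacer plate, the one that peeks out, from under the stack in the magazine so that the other plates drop down inside and stay there. Then lay that plate lengthwise on the two rails of the fixture and slide its end into the hood of the end stop, gently, without ramming, until it has pushed the plunger inside fully home; let go and leave it there. Leave the mug and the tape roll where they are.

Things in the scene. Friction and masses are not known exactly. Their poses are not given: they have to be found in the camera images.
- magazine: Dark steel magazine bolted to the bench, front (exit) facing its own -x, roughly to the robot's right. Origin on the bench under the middle of the tower, z up. Tower 109 mm (x) by 57 mm (y), 145 mm tall, open on top; four flat plates are stacked in it on a floor 25 mm above the bench. Foot flange 150 x 96 mm, 8 mm thick. The stack holds the plate by friction only; the pull stays under 25 N.
- exit (a point): Middle of the magazine's front face, at floor level (25 mm up), axes as the magazine's. The exit is 17 mm high, so only the bottom plate can leave. From here a run-out rail, 24 mm wide, top at 25 mm, goes 120 mm toward -x; free beside it. A gripper pointing straight down at the peeking end strikes the tall tower: lean it 30 to 45 degrees away, fingers pointing down and toward the tower.
- plate_1_mid (a point): Centre (half-way up) of the bottom plate: bare light-grey metal, 96 mm (own x) by 44 mm (own y) by 12 mm (z), about 0.14 kg, two small holes. At the start its x and y axes are parallel to the magazine's and its front end stands out 24 to 32 mm before the tower's front face, lying on the rail.
- plate_2_mid (a point): Centre of the second plate from below, same size and make, inside the tower; once the bottom plate is out it drops to the floor (centre 31 mm over the bench).
- plate_3_mid (a point): Centre of the third plate, same size, on top of the second.
- plate_4_mid (a point): Centre of the fourth, topmost plate, same size.
- fixture: Dark steel setting fixture bolted to the bench, z up: base 210 mm (x = -95 to 115) by 90 mm (y) by 12 mm, origin on the bench below its midline. Two rest rails along x, 7 mm wide, at y = +-12 mm, tops at 22 mm, free for fingers outside them down to 12 mm. The plate goes on them with its length along x (either way round). At the -x end stands the end stop.
- rail_mid (a point): Middle of the rails at their tops, axes as the fixture's: x = 30 mm, y = 0, z = 22 mm of the fixture; the rails run 75 mm from here both ways.
- stop_guide: Guide that carries the end stop; origin and axes as the fixture's. The stop, a dark block 68 mm wide, 44 mm tall, was clamped by hand somewhere along 24 mm and does not yield: its hood mouth faces +x and lies at x = -28 to -4 mm (not measured: look or feel). The mouth is 58 mm wide, with its roof at 38 mm, 4 mm over a plate on the rails; roof top 44 mm.
- plunger (a joint): Round steel plunger, 10 mm thick, inside the stop's hood, in line with the plate's edge: 0 = out (tip 14 mm behind the hood mouth), 0.006 = fully home (20 mm behind the mouth) against a solid block. Moves against 2 N of friction and stays where it is pushed. Only the plate's end can reach it: lay the plate clear of the hood (centre at the fixture's x = 55 mm), slide it in along -x until it stops hard.
- mug: Black mug, 82 mm wide, 95 mm tall, origin under its middle; bystander.
- tape_roll: Roll of masking tape lying flat, 100 mm across, 25 mm tall, origin under its middle; bystander.
Things that resemble listed ones, but are neither listed nor needed, are in the scene too. What is shaped like the part that bears plate_4_mid but blue is not meant.

How it is judged (in metres and radians):
On the way:
1. the bottom plate is clear of the tower and the others have dropped onto the floor inside it (x of plate_1_mid in the frame of magazine below -0.1 m and z of plate_2_mid in the frame of magazine between 0.027 and 0.034 m and x of plate_2_mid in the frame of magazine between -0.012 and 0.012 m and z of plate_3_mid in the frame of magazine between 0.039 and 0.046 m and x of plate_3_mid in the frame of magazine between -0.012 and 0.012 m and z of plate_4_mid in the frame of magazine between 0.051 and 0.058 m and x of plate_4_mid in the frame of magazine between -0.012 and 0.012 m), for 0.1 s.
At the end, for the whole second after the job is handed in: The plunger is within 1.5 mm of fully home; the bottom plate lies flat on the rails, at rest and let go, in front of it, within 8 mm of the fixture's midline and 0.15 rad of its direction; the other three plates lie stacked inside the magazine, the lowest on its floor (value of joint plunger above 0.0045 m and x of plate_1_mid in the frame of fixture between -0.004 and 0.032 m and y of plate_1_mid in the frame of fixture between -0.008 and 0.008 m and z of plate_1_mid in the frame of fixture between 0.026 and 0.03 m and angle between the x axis of fixture and the x axis of plate_1_mid, either way round below 0.15 rad and z of plate_2_mid in the frame of magazine between 0.027 and 0.034 m and x of plate_2_mid in the frame of magazine between -0.012 and 0.012 m and z of plate_3_mid in the frame of magazine between 0.039 and 0.046 m and x of plate_3_mid in the frame of magazine between -0.012 and 0.012 m and z of plate_4_mid in the frame of magazine between 0.051 and 0.058 m and x of plate_4_mid in the frame of magazine between -0.012 and 0.012 m and linear speed of plate_1 below 0.02 m/s); the robot touches nothing.
It fails at once if the plate is rammed against the stop (over 40 N) (contact force between plate_1 and stop_guide above 40 N).
It fails at once if the mug is moved by more than 30 mm (distance of mug from where it was at the start of the episode above 0.03 m).
It fails at once if the tape roll is moved by more than 30 mm (distance of tape_roll from where it was at the start of the episode above 0.03 m).
It fails at once if another plate leaves the magazine (x of any of plate_2_mid, plate_3_mid, plate_4_mid in the frame of magazine below -0.03 m).
It also fails if it takes over 48 s, if anything falls off the work surface, if the arm or the gripper's body presses on something with over 40 N, if the wrist force passes 120 N, or if a joint passes its speed limit or range.

### The arm

A 7-joint arm with a two-finger parallel gripper is mounted at the origin on the work surface; the furniture and walls round the work are solid. World frame = base frame: x ahead of the robot, y to its left, z up, the work surface at z = 0. Lengths are in m, angles in degrees, forces in N, time in s.
With the tool pointing down it reaches from about 0.425 to 0.875 m from the base axis. Payload 4.7 kg.
Tool frame: the origin (TCP) lies at the very end of the fingers, on their centre line; the grasp point (between the pads) lies env.hold_point_z behind it (env.hold_point_z is the distance from the TCP to the grasp point, in m); z points along the fingers, y is the line along which they close (so a half turn about z gives the same grasp; the last joint's range is limited). The gripper opens to 87 mm and grips with 3 to 60 N. Pads are 19 mm wide; open, the fingers measure 117 mm over their backs; the gripper's body (75 mm by 190 mm) begins 51 mm behind the grasp point.
Start: joints at [-67.718, 18.392, -4.016, 83.108, 1.295, 78.541, -3.26], TCP at [0.238, 0.605, 0.223] pointing down, gripper open.
Joint ranges: [-163.93, 163.93], [-17.29, 119.83], [-79.2, 71.16], [3.27, 140.29], [-89.18, 269.18], [5.43, 117.66], [-154.24, 154.24]. Speed limits (degrees/s): [147.25, 147.25, 180, 180, 180, 180, 180].

### API

Orientations are given as [roll, pitch, yaw] about the fixed x, y, z axes, in that order (R = Rz(yaw) Ry(pitch) Rx(roll)).
In Python, from cell import env gives the robot as it stands.
- The arm moves only by the shell command python3 -m jog 'ROWS' [FORCE]. ROWS is JSON, a list of rows, each an object with "dp": the shift along the tool's x, y, z in cm, a list of three; "twist": the turn about the tool's z in degrees; "fingers": the opening, from 0 (shut) to 1 (fully open). A call has 1 to 8 rows; each row is the pose to reach, as a shift and turn from the pose commanded when the call began, along the tool's axes at that moment; what a row does not reach only later rows make up. A row lasts 1/8 s, in which the tool goes at most 62.5 mm and 10.7 degrees, less where a joint would pass 70% of its speed; a pose out of reach is approached as far as the arm can. A call with a gripper value outside its range is refused whole. The fingers move at their own pace and stop on an object; FORCE is the grip in N (left out, the last holds). Time passes only in rows, so rows that repeat a pose let the fingers close. It gives the time, the measured TCP pose, the force, the opening and the grip force at its end, in the units of the state.
- env.get_obs(): the state, without advancing time (a new reading comes with each control period).
- env.read_camera(name): name is "side" or "top" or "wrist"; returns a dict with "pixels" (400x640x3 uint8, blue, green, red), "depth" (400x640 float32, m along the optical axis (not along the pixel's ray), 0 where there is no reading), "fx", "fy", "cx", "cy" (pixels), "rvec" (rotation vector, rad) and "tvec" (3), from world to camera coordinates, as OpenCV has them. Camera axes: x right, y down, z forward; pixel columns grow to the right and rows downward; lengths in m; the calibration is good to about 2 mm. A picture is of the moment at which its call begins.
- env.sign_off(): hands the job in; it is judged then, once.
The state is a dict: "time_s": time; "qpos": joint angles; "joint_velocities": joint speeds; "effort": joint torques, N m; "tool_pos": TCP position; "tool_rot": TCP orientation; "force": force on the tool from outside, world axes, zero at the start; "wrist_torque": the same for the moment, N m; "grip_width": finger opening in m; "grasp_force": force on a finger pad.
Only numpy, scipy, OpenCV 4.12 (cv2) and the standard library are available. Lean on these libraries where they do the work, as an engineer would, in place of code of your own. Each camera call takes 0.05 s, during which the arm holds its last target. There are 200 camera calls.

## Working session

There is one attempt and no reset: what is moved stays moved. The work goes in short steps, Python scripts to look and compute and a shell command to move; the robot and the scene stay as the last step left them, time stands still between calls to the robot, and variables do not carry over. Pictures are saved under pics/ and viewed, at most 10 in all, crops included, and the job is handed in when it is done.

```bash
mkdir -p pics; ls
cat > h.py <<'E'
import numpy as np, cv2
from cell import env
from scipy.spatial.transform import Rotation as R
def cam(n):
    c=env.read_camera(n); c['R']=cv2.Rodrigues(np.array(c['rvec'],float))[0]; c['t']=np.array(c['tvec'],float).ravel(); return c
def pts(c):
    v,u=np.mgrid[0:400,0:640]; d=c['depth']; 
    P=np.stack([(u-c['cx'])/c['fx']*d,(v-c['cy'])/c['fy']*d,d],-1)
    return (P-c['t'])@c['R']
def ray(c,u,v,z):
    d=np.array([(u-c['cx'])/c['fx'],(v-c['cy'])/c['fy'],1])@c['R']; o=-c['R'].T@c['t']
    return o+d*(z-o[2])/d[2]
E
python3 - <<'E'
from h import *
o=env.get_obs(); print(o['time_s'],o['tool_pos'],o['tool_rot'],env.hold_point_z)
for n in ['top','side']:
    c=cam(n); cv2.imwrite(f'pics/{n}0.png',c['pixels']); print(n,-c['R'].T@c['t'],c['fx'])
    np.savez(f'{n}0.npz',**{k:np.array(v) for k,v in c.items()})
E
```

```text
pics
0.0 [0.23779391 0.60434558 0.22144666] [-1.79889740e+02  7.21869379e-03  1.58528629e+02] 0.0187
top [ 0.20251519 -0.01814813  1.39309924] 451.2866972087727
side [ 0.02559394 -1.13201174  1.01335276] 475.45927029476314
```

View pics/top0.png

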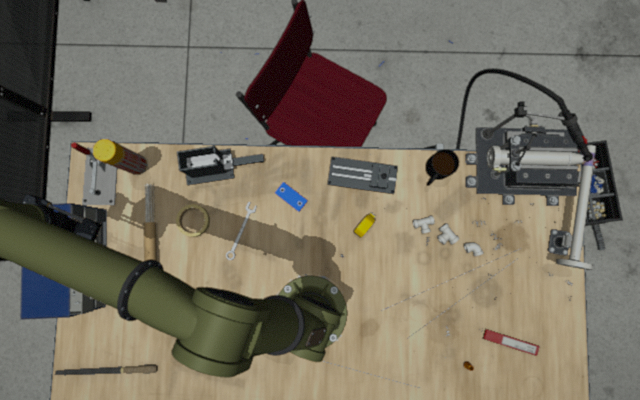

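View pics/side0.png

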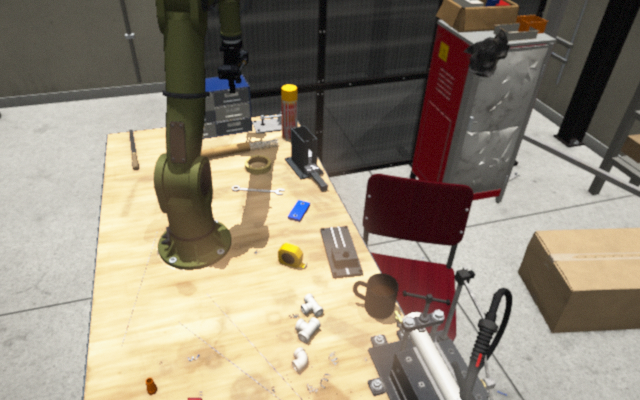

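Top view: the magazine is at about (207,165), with its run-out rail going right to (264,158) and the light plate end peeking out at about (228,161). The fixture is at (362,174) with its stop at the right end (about 380,177). The mug is at (442,165) and the tape roll at (194,221). Next I'll measure these from depth.

Run:
```python
from h import *
c={k:v for k,v in np.load('top0.npz').items()}
P=pts(c)
def rect(m,lab):
    q=P[m][:,:2].astype(np.float32); r=cv2.minAreaRect(q); print(lab,len(q),np.round(r[0],4),np.round(r[1],4),round(r[2],1), 'box',np.round(cv2.boxPoints(r),3).tolist(),'zmed',np.median(P[m][:,2]))
def win(u0,u1,v0,v1):
    m=np.zeros((400,640),bool); m[v0:v1,u0:u1]=1; return m
z=P[...,2]; ok=c['depth']>0
rect(win(170,240,140,190)&ok&(z>.13)&(z<.16),'tower top')
rect(win(225,275,145,175)&ok&(z>.017)&(z<.05),'runout')
rect(win(320,405,150,200)&ok&(z>.007)&(z<.06),'fixture')
rect(win(320,405,150,200)&ok&(z>.036)&(z<.06),'stop')
rect(win(170,215,195,245)&ok&(z>.015)&(z<.04),'tape'); rect(win(420,465,145,190)&ok&(z>.07)&(z<.12),'mug')
I=np.zeros((400,800,3),np.uint8)
a=cv2.resize(c['pixels'][140:190,170:275],None,fx=7,fy=7,interpolation=2)
b=cv2.resize(c['pixels'][148:200,320:405],None,fx=4.6,fy=4.6,interpolation=2)
im=np.zeros((600,740,3),np.uint8); im[:350,:735]=a; im[355:355+b.shape[0],:b.shape[1]]=b[:245]
cv2.imwrite('pics/c1.png',im)
```

```text
tower top 304 [0.439  0.3316] [0.0592 0.1108] 9.3 box [[0.4009999930858612, 0.38100001215934753], [0.4189999997615814, 0.2720000147819519], [0.47699999809265137, 0.28200000524520874], [0.45899999141693115, 0.39100000262260437]] zmed 0.14319650917086355
runout 364 [0.4532 0.2168] [0.1167 0.0662] 89.5 box [[0.41999998688697815, 0.1589999943971634], [0.4860000014305115, 0.15800000727176666], [0.4869999885559082, 0.2750000059604645], [0.42100000381469727, 0.2750000059604645]] zmed 0.026433218260436268
fixture 1870 [ 0.4177 -0.1421] [0.2544 0.1325] 81.8 box [[0.33399999141693115, -0.2590000033378601], [0.4650000035762787, -0.2770000100135803], [0.5009999871253967, -0.026000000536441803], [0.3700000047683716, -0.007000000216066837]] zmed 0.013302011193741836
stop 386 [ 0.418  -0.1976] [0.052  0.0676] 83.6 box [[0.38100001215934753, -0.2199999988079071], [0.4490000009536743, -0.22699999809265137], [0.45500001311302185, -0.17599999904632568], [0.3869999945163727, -0.1679999977350235]] zmed 0.04359991351992814
tape 373 [0.2703 0.3698] [0.0969 0.0972] 15.7 box [[0.210999995470047, 0.40299999713897705], [0.2370000034570694, 0.3100000023841858], [0.33000001311302185, 0.335999995470047], [0.30399999022483826, 0.4300000071525574]] zmed 0.023561744420321124
mug 238 [ 0.4503 -0.3711] [0.0796 0.1013] 25.1 box [[0.3930000066757202, -0.34200000762939453], [0.4359999895095825, -0.4339999854564667], [0.5080000162124634, -0.4000000059604645], [0.4650000035762787, -0.30799999833106995]] zmed 0.0851530310999587
```

View pics/c1.png

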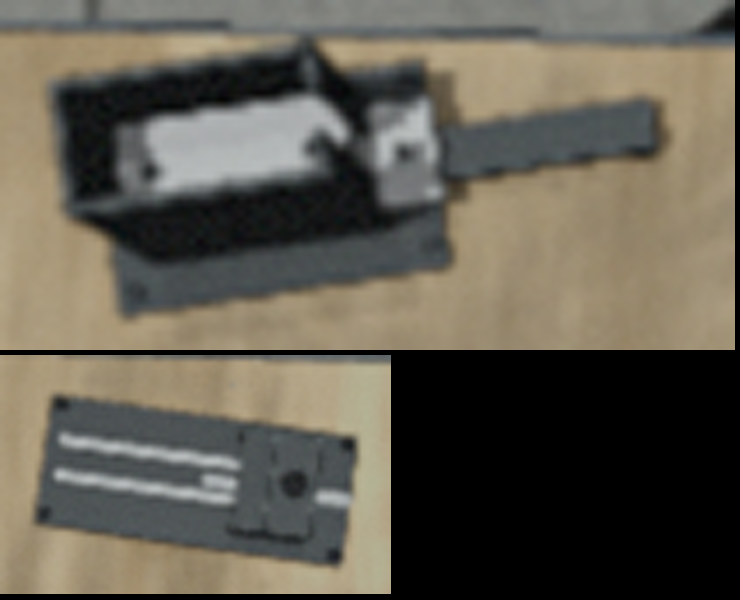

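The crop shows the tower, the light peeking plate end (crop x 375–440) and the rail beyond it. The fixture crop shows the two bright rails, with the stop hood on the right and its mouth near crop x≈238. I'll refine the poses by ray casting, and read the jog help because the rows have no tilt entry.

```bash
python3 -m jog --help 2>&1 | head -30
python3 - <<'E'
from h import *
for n,w1,w2 in [('top',(222,236,148,172),(325,384,150,195))]:
    c={k:v for k,v in np.load(n+'0.npz').items()}
    g=c['pixels'].min(2)
    def blobs(w,z,th,f=8,amin=100):
        u0,u1,v0,v1=w; a=cv2.resize(g[v0:v1,u0:u1],None,fx=f,fy=f,interpolation=cv2.INTER_CUBIC)
        cs,_=cv2.findContours((a>th).astype(np.uint8),cv2.RETR_EXTERNAL,cv2.CHAIN_APPROX_NONE)
        for k in cs:
            if cv2.contourArea(k)<amin*f: continue
            q=np.array([ray(c,(p[0][0]+.5)/f-.5+u0,(p[0][1]+.5)/f-.5+v0,z)[:2] for p in k],np.float32)
            r=cv2.minAreaRect(q); print(np.round(r[0],4),np.round(r[1],4),round(r[2],1),np.round(cv2.boxPoints(r),3).tolist())
    print('peek'); blobs(w1,.037,115)
    print('rails'); blobs(w2,.022,130,amin=50)
    print('stack'); blobs((182,222,150,172),.073,120)
c={k:v for k,v in np.load('top0.npz').items()}
P=pts(c);hsv=cv2.cvtColor(c['pixels'],cv2.COLOR_BGR2HSV)
for w in [(322,402,150,198)]:
    u0,u1,v0,v1=w
    m=(hsv[v0:v1,u0:u1,1]<60).astype(np.uint8); k=max(cv2.findContours(m,0,1)[0],key=cv2.contourArea)
    q=np.array([ray(c,p[0][0]+u0,p[0][1]+v0,.012)[:2] for p in k],np.float32); r=cv2.minAreaRect(q)
    print('base',r,cv2.boxPoints(r).round(3).tolist())
for lab,(u0,u1,v0,v1) in {'peekz':(226,231,155,166),'railz':(240,258,158,161),'stackz':(195,215,160,165)}.items(): print(lab,np.median(P[v0:v1,u0:u1,2]))
E
```

```text
invalid input: not JSON, or not a number
peek
[0.4513 0.2658] [0.0438 0.028 ] 8.1 [[0.42800000309944153, 0.2770000100135803], [0.4320000112056732, 0.24899999797344208], [0.4749999940395355, 0.2549999952316284], [0.47099998593330383, 0.28299999237060547]]
rails
[ 0.3651 -0.2012] [0.005  0.0233] 1.4 [[0.3619999885559082, -0.1899999976158142], [0.3630000054836273, -0.21299999952316284], [0.36800000071525574, -0.21299999952316284], [0.367000013589859, -0.1899999976158142]]
[ 0.3698 -0.0571] [0.0159 0.0281] 71.1 [[0.3540000021457672, -0.05999999865889549], [0.38100001215934753, -0.0689999982714653], [0.38600000739097595, -0.05400000140070915], [0.35899999737739563, -0.04500000178813934]]
[ 0.4218 -0.1132] [0.1207 0.0188] 83.2 [[0.4050000011920929, -0.1720000058412552], [0.42399999499320984, -0.17399999499320984], [0.43799999356269836, -0.05400000140070915], [0.41999998688697815, -0.052000001072883606]]
[ 0.4403 -0.1155] [0.1208 0.0084] 83.3 [[0.42899999022483826, -0.17499999701976776], [0.43700000643730164, -0.17599999904632568], [0.4519999921321869, -0.0560000017285347], [0.4429999887943268, -0.054999999701976776]]
[ 0.4827 -0.2078] [0.0388 0.0077] 0.6 [[0.46299999952316284, -0.20399999618530273], [0.46299999952316284, -0.21199999749660492], [0.5019999742507935, -0.210999995470047], [0.5019999742507935, -0.20399999618530273]]
stack
[0.4469 0.3263] [0.0327 0.0855] 10.1 [[0.4230000078678131, 0.3659999966621399], [0.43799999356269836, 0.2809999883174896], [0.47099998593330383, 0.28700000047683716], [0.4560000002384186, 0.3709999918937683]]
base ((0.4300483465194702, -0.1537642478942871), (0.14706258475780487, 0.2280176877975464), 0.35703885555267334) [[0.35600000619888306, -0.03999999910593033], [0.3569999933242798, -0.2680000066757202], [0.5040000081062317, -0.2669999897480011], [0.503000020980835, -0.039000000804662704]]
peekz 0.037800571707318646
railz 0.02540359777516754
stackz 0.07280759158184887
```

```bash
python3 -m jog '[{"dp":[4,-2,-5]},{"dp":[8,-4,-10]},{"dp":[12,-6,-15]},{"dp":[16,-8,-20]},{"dp":[20,-10,-25]},{"dp":[24,-12,-30]},{"dp":[28,-14,-35]},{"dp":[30,-15,-40]}]'; python3 -c "
from h import *
o=env.get_obs();print(np.round(o['qpos'],1),o['tool_pos'],o['tool_rot'])"
```

```text
[-67.7  18.4  -4.   83.2   1.3  78.5  -3.3] [0.23782629 0.60439169 0.22156324] [-1.79900271e+02  6.80235859e-03  1.58528399e+02]validation failed for argument at $[0]...
```

```bash
python3 -m jog '[{"dp":[4,-2,-5],"twist":0,"fingers":1},{"dp":[8,-4,-10],"twist":0,"fingers":1},{"dp":[12,-6,-15],"twist":0,"fingers":1},{"dp":[16,-8,-20],"twist":0,"fingers":1},{"dp":[20,-10,-25],"twist":0,"fingers":1},{"dp":[24,-12,-30],"twist":0,"fingers":1},{"dp":[28,-14,-35],"twist":0,"fingers":1},{"dp":[30,-15,-40],"twist":0,"fingers":1}]'; python3 -c "
from h import *
o=env.get_obs();print(np.round(o['qpos'],1),o['tool_pos'],o['tool_rot'])"
```

```text
time_s: 1.1
tool_pos: [-0.0754, 0.5763, 0.5667]
tool_rot: [179.7, -0.6, 159.1]
force: [1.7, 1.1, -1.2]
grip_width: 0.0871
grasp_force: 0.0
[-100.9   14.8    1.6   48.1   -0.8  116.5  -30.7] [-0.07542411  0.57626673  0.56672402] [179.66228106  -0.59946326 159.09510437]
```

```bash
python3 -m jog '[{"dp":[0,0,-6],"twist":0,"fingers":1},{"dp":[0,0,-12],"twist":0,"fingers":1},{"dp":[0,0,-12],"twist":0,"fingers":1}]'; python3 -c "
from h import *
o=env.get_obs();print(np.round(o['qpos'],1),o['tool_pos'],o['tool_rot'],R.from_euler('xyz',o['tool_rot'],degrees=True).as_matrix()[:,2])"
```

```text
time_s: 1.48
tool_pos: [-0.0673, 0.5617, 0.6149]
tool_rot: [175.8, -2.4, 158.5]
force: [-0.2, -0.3, 0.3]
grip_width: 0.0869
grasp_force: 0.0
[-110.7   12.5   16.3   45.5   -4.2  117.6  -28.6] [-0.06727293  0.56171743  0.61488167] [175.77537151  -2.40431875 158.52209241] [-0.0119592   0.08386966 -0.99640497]
```

```bash
cat > s.py <<'E'
from h import *
o=env.get_obs();print(np.round(o['qpos'],1),np.round(R.from_euler('xyz',o['tool_rot'],degrees=True).as_matrix(),3).tolist())
E
python3 -m jog '[{"dp":[0,0,-6],"twist":0,"fingers":1},{"dp":[0,0,-12],"twist":0,"fingers":1},{"dp":[0,0,-18],"twist":0,"fingers":1},{"dp":[0,0,-24],"twist":0,"fingers":1}]'; python3 s.py;  python3 -m jog '[{"dp":[0,0,0],"twist":0,"fingers":1}]'; python3 s.py
```

```text
time_s: 1.98
tool_pos: [-0.0633, 0.5324, 0.6569]
tool_rot: [171.9, -4.5, 158.7]
force: [-0.4, -0.5, 0.6]
grip_width: 0.0873
grasp_force: 0.0
[-117.8    8.1   23.4   45.7   -4.1  117.6  -28.6] [[-0.929, 0.37, -0.021], [0.362, 0.918, 0.159], [0.078, 0.14, -0.987]]
time_s: 2.1
tool_pos: [-0.0634, 0.5324, 0.6571]
tool_rot: [171.9, -4.5, 158.7]
force: [0.7, -1.0, -0.6]
grip_width: 0.0867
grasp_force: 0.0
[-117.8    8.1   23.5   45.7   -4.1  117.6  -28.6] [[-0.929, 0.37, -0.021], [0.362, 0.918, 0.159], [0.078, 0.141, -0.987]]
```

```bash
python3 -m jog '[{"dp":[1,2,-6],"twist":0,"fingers":1},{"dp":[2,4,-12],"twist":0,"fingers":1},{"dp":[3,6,-18],"twist":0,"fingers":1},{"dp":[4,8,-24],"twist":0,"fingers":1},{"dp":[5,10,-30],"twist":0,"fingers":1},{"dp":[6,12,-36],"twist":0,"fingers":1}]'; python3 s.py
```

```text
time_s: 2.85
tool_pos: [-0.0628, 0.55, 0.6927]
tool_rot: [167.8, -6.6, 159.1]
force: [0.6, 0.6, 1.1]
grip_width: 0.0871
grasp_force: 0.0
[-113.8    9.9   20.5   39.2   -4.7  117.6  -28.4] [[-0.928, 0.372, -0.03], [0.354, 0.904, 0.238], [0.115, 0.21, -0.971]]
```

```bash
python3 -m jog '[{"dp":[6,12,-40],"twist":0,"fingers":1},{"dp":[6,12,-40],"twist":0,"fingers":1},{"dp":[6,12,-40],"twist":0,"fingers":1},{"dp":[6,12,-40],"twist":0,"fingers":1},{"dp":[6,12,-40],"twist":0,"fingers":1},{"dp":[6,12,-40],"twist":0,"fingers":1},{"dp":[6,12,-40],"twist":0,"fingers":1},{"dp":[6,12,-40],"twist":0,"fingers":1}]'; python3 s.py
```

```text
time_s: 3.85
tool_pos: [-0.0588, 0.539, 0.7327]
tool_rot: [163.7, -8.7, 159.6]
force: [-0.2, -0.5, 0.3]
grip_width: 0.0871
grasp_force: 0.0
[-115.8    8.5   23.    36.    -5.   117.6  -28.1] [[-0.927, 0.374, -0.039], [0.344, 0.885, 0.314], [0.152, 0.278, -0.948]]
```

```bash
for i in 1; do python3 -m jog '[{"dp":[6,12,-40],"twist":0,"fingers":1},{"dp":[6,12,-40],"twist":0,"fingers":1}]' >/dev/null; python3 -m jog '[{"dp":[6,12,-40],"twist":0,"fingers":1},{"dp":[6,12,-40],"twist":0,"fingers":1}]'; done; python3 s.py
```

```text
time_s: 4.35
tool_pos: [-0.0533, 0.5125, 0.8008]
tool_rot: [156.4, -12.3, 160.9]
force: [-0.4, 0.1, 0.0]
grip_width: 0.0871
grasp_force: 0.0
[-121.7    6.    29.8   30.6   -5.4  117.6  -28. ] [[-0.923, 0.38, -0.053], [0.319, 0.838, 0.442], [0.213, 0.392, -0.895]]
```

```bash
python3 -m jog '[{"dp":[6,12,-40],"twist":0,"fingers":1},{"dp":[6,12,-40],"twist":0,"fingers":1}]' >/dev/null; python3 -m jog '[{"dp":[6,12,-40],"twist":0,"fingers":1},{"dp":[6,12,-40],"twist":0,"fingers":1}]'; python3 s.py
```

```text
time_s: 4.85
tool_pos: [-0.045, 0.4673, 0.863]
tool_rot: [149.4, -15.5, 162.6]
force: [-0.1, -0.3, 0.1]
grip_width: 0.0871
grasp_force: 0.0
[-147.9    1.5   53.1   27.5   -2.4  117.6  -28.6] [[-0.919, 0.388, -0.067], [0.289, 0.78, 0.555], [0.267, 0.491, -0.829]]
```

```bash
cat >> h.py <<'E'
def pose():
    o=env.get_obs(); return np.array(o['tool_pos']),R.from_euler('xyz',o['tool_rot'],degrees=True).as_matrix()
def plan(target,ydir,ahead=0,back=0):
    """target: world point that should lie `ahead` m behind TCP; back: retreat along tool z"""
    p,M=pose(); y=np.array(ydir,float)
    th=np.arctan2(-(M[:,0]@y),M[:,1]@y); th=(th+np.pi/2)%np.pi-np.pi/2 if abs(th)>np.pi/2 else th
    t=np.array(target)+M[:,2]*(ahead-back)
    print('tcp target',t.round(4),'dp cm',((t-p)@M*100).round(2),'twist',np.degrees(th).round(1))
mag_yaw=np.radians(99.); mx=np.array([np.cos(mag_yaw),np.sin(mag_yaw),0]); my=np.array([-mx[1],mx[0],0])
E
python3 - <<'E'
from h import *
P=np.array([.4535,.252,.031])+.010*mx
plan(P,my,.010,.12)
p,M=pose(); print(((np.array([.25,.35,.6])-p)@M*100).round(1))
E
```

```text
tcp target [0.4593 0.2008 0.1222] dp cm [-73.85 -37.61  43.28] twist 59.7
[-37.5 -10.6  13.3]
```

```bash
python3 -m jog '[{"dp":[-5,-2.5,3],"twist":8,"fingers":1},{"dp":[-10,-5,6],"twist":16,"fingers":1},{"dp":[-15,-7.5,9],"twist":24,"fingers":1},{"dp":[-20,-10,12],"twist":32,"fingers":1},{"dp":[-25,-12.5,15],"twist":40,"fingers":1},{"dp":[-30,-15,17.5],"twist":48,"fingers":1},{"dp":[-35,-17.5,20],"twist":56,"fingers":1},{"dp":[-40,-20,23],"twist":60,"fingers":1}]'; python3 s.py
python3 - <<'E'
from h import *
plan(np.array([.4535,.252,.031])+.010*mx,my,.010,.12)
E
```

```text
time_s: 5.85
tool_pos: [0.0682, 0.4165, 0.7326]
tool_rot: [161.8, -27.1, 134.6]
force: [0.1, -0.2, 0.5]
grip_width: 0.0873
grasp_force: 0.0
[-65.5 -16.7  -3.7  64.1 -16.8 103.2 -37.1] [[-0.626, 0.776, -0.082], [0.634, 0.567, 0.527], [0.455, 0.278, -0.846]]
tcp target [0.4609 0.204  0.1241] dp cm [-65.72   1.53  37.09] twist 31.3
```

```bash
python3 -m jog '[{"dp":[-6,0,3.5],"twist":5,"fingers":1},{"dp":[-12,0,7],"twist":10,"fingers":1},{"dp":[-18,0.5,10],"twist":15,"fingers":1},{"dp":[-24,0.5,13.5],"twist":20,"fingers":1},{"dp":[-30,0.7,17],"twist":25,"fingers":1},{"dp":[-35,0.8,20],"twist":30,"fingers":1},{"dp":[-40,1,22.5],"twist":31,"fingers":1},{"dp":[-45,1,25],"twist":31,"fingers":1}]'; python3 s.py
python3 - <<'E'
from h import *
plan(np.array([.4535,.252,.031])+.010*mx,my,.010,.12)
E
```

```text
time_s: 6.85
tool_pos: [0.2555, 0.4032, 0.4939]
tool_rot: [-179.1, -31.3, 99.0]
force: [1.9, -2.3, 1.5]
grip_width: 0.0871
grasp_force: 0.0
[-38.1 -17.3  -1.8  94.6 -27.6  86.6 -32.9] [[-0.134, 0.986, -0.097], [0.844, 0.165, 0.511], [0.52, -0.013, -0.854]]
tcp target [0.4626 0.2057 0.1249] dp cm [-38.62  17.67  19.41] twist 0.0
```

```bash
python3 -m jog '[{"dp":[-5,2.5,2.5],"twist":0,"fingers":1},{"dp":[-10,5,5],"twist":0,"fingers":1},{"dp":[-15,7.5,7.5],"twist":0,"fingers":1},{"dp":[-20,10,10],"twist":0,"fingers":1},{"dp":[-25,12.5,12.5],"twist":0,"fingers":1},{"dp":[-30,15,15],"twist":0,"fingers":1},{"dp":[-35,17,17.5],"twist":0,"fingers":1},{"dp":[-38.6,17.7,19.4],"twist":0,"fingers":1}]'; python3 s.py
python3 - <<'E'
from h import *
plan(np.array([.4535,.252,.031])+.010*mx,my,.010,.12)
c=cam('wrist'); cv2.imwrite('pics/w1.png',c['pixels']); np.savez('w1.npz',**{k:np.array(v) for k,v in c.items()})
E
```

```text
time_s: 7.85
tool_pos: [0.4597, 0.2099, 0.1217]
tool_rot: [-178.7, -31.5, 99.5]
force: [-1.4, 0.1, 0.1]
grip_width: 0.0874
grasp_force: 0.0
[-21.4   8.2  17.  114.9 -36.9  67.   23.2] [[-0.14, 0.984, -0.108], [0.841, 0.176, 0.511], [0.522, -0.019, -0.853]]
tcp target [0.4638 0.2056 0.1248] dp cm [-0.25  0.32 -0.52] twist 0.4
```

View pics/w1.png

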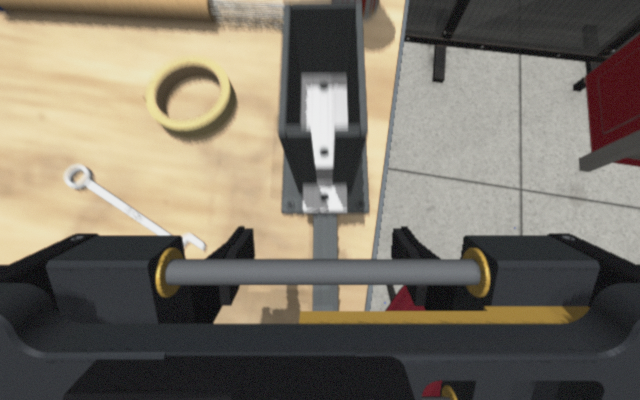

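The wrist view shows the peeking plate end in columns 302–347 and rows 183–213, with the rail below it at about (325,240). The fingers straddle it. Next I'll localise the end with this view.

Run:
```python
from h import *
c={k:v for k,v in np.load('w1.npz').items()}
g=c['pixels'].min(2); P=pts(c)
u0,u1,v0,v1=292,358,170,222;f=6
a=cv2.resize(g[v0:v1,u0:u1],None,fx=f,fy=f,interpolation=cv2.INTER_CUBIC)
k=max(cv2.findContours((a>140).astype(np.uint8),0,1)[0],key=cv2.contourArea)
q=[( (p[0][0]+.5)/f-.5+u0,(p[0][1]+.5)/f-.5+v0) for p in k]
q=np.array([ray(c,*p,.037) for p in q])
q=(q-[.4479,.2778,0])@np.stack([mx,my],1)
print('mag x,y rel exit guess',q.min(0),q.max(0),np.percentile(q,[2,98],axis=0))
w=cv2.minAreaRect(q.astype(np.float32));print(w)
print('z',np.median(P[205:211,305:320,2]),np.median(P[205:211,332:345,2]))
# rail centre at z=.025
m=[(u,235) for u in range(300,350) if abs(P[235,u,2]-.025)<.006]; print('rail', ray(c,m[0][0],235,.025),ray(c,m[-1][0],235,.025))
# front face of tower: points with z .06-.14
F=P[130:190,270:380].reshape(-1,3); F=F[(F[:,2]>.05)&(F[:,2]<.13)]; s=(F-[.4479,.2778,0])@mx
print('front face mag x hist',np.histogram(s,bins=np.arange(-.02,.03,.002)))
```

```text
mag x,y rel exit guess [-0.03144563 -0.01983663] [-0.00317188  0.02327731] [[-0.03140656 -0.01967119]
 [-0.00333541  0.02321513]]
((-0.01713733747601509, 0.0018381830304861069), (0.028061572462320328, 0.04307675361633301), 0.8421257734298706)
z 0.0358732401447255 0.035845767469288935
rail [0.44402923 0.22484291 0.025     ] [0.46626056 0.22873953 0.025     ]
front face mag x hist (array([   0,    0,    0,    0,    0,    0,    0,    0, 1398,  709,   16,
         31,  158,   34,   41,   38,   43,   39,   43,   43,   42,   37,
         42,   49]), array([-2.00000000e-02, -1.80000000e-02, -1.60000000e-02, -1.40000000e-02,
       -1.20000000e-02, -1.00000000e-02, -8.00000000e-03, -6.00000000e-03,
       -4.00000000e-03, -2.00000000e-03, -1.73472348e-17,  2.00000000e-03,
        4.00000000e-03,  6.00000000e-03,  8.00000000e-03,  1.00000000e-02,
        1.20000000e-02,  1.40000000e-02,  1.60000000e-02,  1.80000000e-02,
        2.00000000e-02,  2.20000000e-02,  2.40000000e-02,  2.60000000e-02,
        2.80000000e-02]))
```

Run:
```python
from h import *
plan([.4497,.2565,.032],my,.010,0)
```

```text
tcp target [0.4486 0.2616 0.0235] dp cm [-0.07  0.2  10.91] twist 0.1
```

```bash
python3 -m jog '[{"dp":[0,0.2,3],"twist":0,"fingers":1},{"dp":[0,0.2,6],"twist":0,"fingers":1},{"dp":[0,0.2,8.5],"twist":0,"fingers":1},{"dp":[0,0.2,10],"twist":0,"fingers":1},{"dp":[-0.1,0.2,10.9],"twist":0,"fingers":1},{"dp":[-0.1,0.2,10.9],"twist":0,"fingers":1}]'
python3 - <<'E'
from h import *
plan([.4497,.2565,.032],my,.010,0)
E
```

```text
time_s: 8.65
tool_pos: [0.4485, 0.2669, 0.0299]
tool_rot: [-178.7, -31.6, 99.5]
force: [0.2, 0.2, 0.3]
grip_width: 0.0871
grasp_force: 0.0
tcp target [0.4486 0.2616 0.0235] dp cm [-0.78 -0.07  0.28] twist 0.5
```

```bash
python3 -m jog '[{"dp":[-0.8,0,0.2],"twist":0,"fingers":1},{"dp":[-0.8,0,0.3],"twist":0,"fingers":1}]'
python3 - <<'E'
from h import *
plan([.4497,.2565,.032],my,.010,0)
E
```

```text
time_s: 8.9
tool_pos: [0.4499, 0.2605, 0.023]
tool_rot: [-178.7, -31.5, 99.4]
force: [0.3, 0.0, 0.6]
grip_width: 0.0873
grasp_force: 0.0
tcp target [0.4486 0.2616 0.0235] dp cm [ 0.14 -0.11  0.03] twist 0.4
```

Good. Now I'll close with 50 N.

```bash
python3 -m jog '[{"dp":[0,-0.1,0],"twist":0,"fingers":0.6},{"dp":[0,-0.1,0],"twist":0,"fingers":0.3},{"dp":[0,-0.1,0],"twist":0,"fingers":0.3},{"dp":[0,-0.1,0],"twist":0,"fingers":0.3},{"dp":[0,-0.1,0],"twist":0,"fingers":0.3}]' 50
python3 - <<'E'
from h import *
p,M=pose(); d=np.array(-mx); print('1cm pull in tool axes',(d@M).round(3)); print('up',M[2].round(3),'mag x rel',(p-[.4479,.2778,0])@mx)
E
```

```text
time_s: 9.52
tool_pos: [0.4486, 0.2614, 0.0231]
tool_rot: [-178.7, -31.5, 99.5]
force: [1.5, -0.8, -1.5]
grip_width: 0.0451
grasp_force: 0.5
1cm pull in tool axes [-0.852 -0.021 -0.523]
up [ 0.523 -0.019 -0.852] mag x rel -0.01631970419899655
```

```bash
python3 -m jog '[{"dp":[0,0,0],"twist":0,"fingers":0.3},{"dp":[0,0,0],"twist":0,"fingers":0.3},{"dp":[-0.4,0,-0.26],"twist":0,"fingers":0.3},{"dp":[-0.9,0,-0.52],"twist":0,"fingers":0.3},{"dp":[-1.3,0,-0.8],"twist":0,"fingers":0.3},{"dp":[-1.7,0,-1.05],"twist":0,"fingers":0.3},{"dp":[-1.7,0,-1.05],"twist":0,"fingers":0.3}]' 50
python3 - <<'E'
from h import *
p,M=pose(); print('mag x rel',(p-[.4479,.2778,0])@mx, env.get_obs()['qpos'])
c=cam('wrist'); cv2.imwrite('pics/w2.png',c['pixels'][120:320,200:460])
E
```

```text
time_s: 10.4
tool_pos: [0.4514, 0.2432, 0.0235]
tool_rot: [-178.6, -31.7, 99.6]
force: [0.5, 4.5, -1.2]
grip_width: 0.0435
grasp_force: 49.9
mag x rel -0.03469795360865411 [-22.09810409  16.3824019   14.09136876 119.03867216 -44.16975616
  56.5948873   30.39029944]
```

View pics/w2.png

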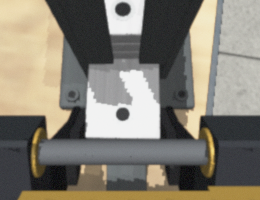

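The crop shows the plate gripped and slid further out, with its hole at crop (122,114). I'll continue the pull.

```bash
python3 -m jog '[{"dp":[-0.8,0,-0.5],"twist":0,"fingers":0.3},{"dp":[-1.6,0,-1],"twist":0,"fingers":0.3},{"dp":[-2.4,0,-1.5],"twist":0,"fingers":0.3},{"dp":[-3.2,-0.1,-2],"twist":0,"fingers":0.3},{"dp":[-4,-0.1,-2.5],"twist":0,"fingers":0.3},{"dp":[-4.8,-0.1,-3],"twist":0,"fingers":0.3},{"dp":[-5.5,-0.1,-3.4],"twist":0,"fingers":0.3},{"dp":[-5.5,-0.1,-3.4],"twist":0,"fingers":0.3}]' 50
python3 - <<'E'
from h import *
p,M=pose(); print('mag x rel',(p-[.4479,.2778,0])@mx, (p-[.4479,.2778,0])@my,env.get_obs()['qpos'])
c=cam('wrist'); cv2.imwrite('pics/w3.png',c['pixels'][60:320,200:460]); np.savez('w3.npz',**{k:np.array(v) for k,v in c.items()})
P=pts(c); np.set_printoptions(precision=3,suppress=True)
s=(P-[.4479,.2778,0])@mx; col=slice(318,334)
for v in range(60,260,8): print(v,np.median(s[v,col]),np.median(P[v,col,2]),np.median(c['pixels'][v,col]))
E
```

```text
time_s: 11.45
tool_pos: [0.4626, 0.1768, 0.0231]
tool_rot: [-178.6, -31.5, 99.4]
force: [0.5, -1.7, 0.1]
grip_width: 0.0435
grasp_force: 49.9
mag x rel -0.1021005225107241 0.0013130126778485565 [-17.16806565  17.33753943  17.19419504 118.08826984 -42.31079877
  60.51907825  35.89786777]
60 0.002971027769426978 0.059803372354459414 163.5
68 0.0027942158573218603 0.053228355091660254 77.0
76 0.0029632102395070288 0.04571707092701695 79.5
84 0.0027592083504558024 0.038017836325388424 81.0
92 0.00223753641162385 0.030128990648914486 79.0
100 -0.00033307322306215303 0.024486205576540104 53.5
108 -0.006643510583750022 0.024073011832179334 98.5
116 -0.020706382164671057 0.03640310748260027 137.0
124 -0.026742086607471956 0.03657235027294789 185.5
132 -0.03245893534521398 0.036352370469426576 56.5
140 -0.03808630122785525 0.03619121794096132 232.0
148 -0.04393617081885251 0.036647063728708115 234.0
156 -0.0494291630041354 0.03654999317987882 234.0
164 -0.05468986515298512 0.03609210044732855 234.0
172 -0.06017233922972942 0.03639475510741123 234.0
180 -0.06545876089159208 0.03650471995331586 234.0
188 -0.07065626230017688 0.03647354322408658 234.0
196 -0.07578033437406131 0.036496314564931735 234.0
204 -0.08086704984649999 0.03666156253808711 234.0
212 -0.08571047571208533 0.03635697997744321 234.0
220 -0.09060791010541253 0.036379340093545084 234.0
228 -0.09549414931549813 0.03695320794271509 175.0
236 -0.10018506389909491 0.03667724248512222 63.0
244 -0.10481075824668379 0.036700599227408294 233.0
252 -0.10937998152796075 0.03633583171460855 234.0
```

View pics/w3.png

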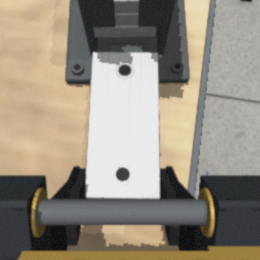

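The crop shows the whole plate out, with both holes visible (crop (124,70) and (122,174)) and the tower behind it. I'll regrip near the middle, about 20 mm toward its rear.

```bash
python3 -m jog '[{"dp":[0,0,0],"twist":0,"fingers":0.8},{"dp":[0,0,0],"twist":0,"fingers":0.8},{"dp":[0,0,0],"twist":0,"fingers":0.8},{"dp":[1.2,0,0.7],"twist":0,"fingers":0.8},{"dp":[2.6,0,1.5],"twist":0,"fingers":0.8},{"dp":[4,0.1,2.3],"twist":0,"fingers":0.8},{"dp":[5.3,0.1,3.1],"twist":0,"fingers":0.8},{"dp":[5.3,0.1,3.1],"twist":0,"fingers":0.8}]' 50
python3 - <<'E'
from h import *
C=np.array([.4479,.2778,.0])-.046*mx+.0015*my; C[2]=.031
plan(C,my,.008,0)
c=cam('wrist'); cv2.imwrite('pics/w4.png',c['pixels'][60:320,200:460])
P=pts(c); s=(P-[.4479,.2778,0])@mx; col=slice(318,334)
for v in range(20,200,10): print(v,np.median(s[v,col]).round(3),np.median(P[v,col,2]).round(4),np.median(c['pixels'][v,col]))
E
```

```text
time_s: 12.5
tool_pos: [0.4515, 0.2404, 0.0247]
tool_rot: [-178.6, -31.6, 99.7]
force: [-0.4, -0.1, -0.3]
grip_width: 0.0696
grasp_force: 0.0
tcp target [0.4527 0.2362 0.0242] dp cm [-0.39  0.05 -0.18] twist 0.6
20 0.102 0.0581 43.0
30 0.091 0.0601 143.0
40 0.083 0.0607 45.5
50 0.076 0.0602 238.0
60 0.069 0.0602 239.0
70 0.061 0.0605 239.0
80 0.054 0.0601 240.0
90 0.047 0.0604 240.0
100 0.041 0.0603 240.5
110 0.034 0.0602 241.0
120 0.027 0.0603 241.0
130 0.021 0.0606 226.5
140 0.015 0.0608 59.0
150 0.009 0.0606 241.0
160 0.003 0.0598 215.0
170 0.003 0.0453 92.0
180 0.002 0.0289 86.0
190 -0.003 0.0246 54.0
```

The stack's top is now at 60 mm, so the other three plates have dropped to the floor. Next I'll grip and lift.

```bash
python3 -m jog '[{"dp":[-0.3,0,-0.15],"twist":0,"fingers":0.3},{"dp":[-0.3,0,-0.15],"twist":0,"fingers":0.3},{"dp":[-0.3,0,-0.15],"twist":0,"fingers":0.3},{"dp":[-0.3,0,-0.15],"twist":0,"fingers":0.3},{"dp":[-0.3,0,-0.15],"twist":0,"fingers":0.3}]' 55
python3 - <<'E'
from h import *
o=np.array([.4233,-.158,0]); fy=np.radians(83.3); fx=np.array([np.cos(fy),np.sin(fy),0]); fyv=np.array([-fx[1],fx[0],0])
p,M=pose(); print('tcp',p,(p-[.4479,.2778,0])@mx,(p-[.4479,.2778,0])@my)
C=o+(.055+.020)*fx; C[2]=.028
plan(C+[0,0,.08],fyv,.008,0)
print('up5cm',(np.array([0,0,5])@M).round(2))
E
```

```text
time_s: 13.18
tool_pos: [0.4532, 0.2349, 0.0243]
tool_rot: [-178.7, -31.5, 99.5]
force: [-0.2, -0.7, 0.3]
grip_width: 0.0432
grasp_force: 54.8
tcp [0.45317528 0.23491925 0.02427989] -0.04317805328201162 0.001497692684026164
tcp target [ 0.4312 -0.0794  0.1012] dp cm [-22.09  -7.9  -22.4 ] twist 14.0
up5cm [ 2.61 -0.1  -4.26]
```

```bash
python3 -m jog '[{"dp":[1,0,-1.6],"twist":0,"fingers":0.3},{"dp":[2.6,-0.1,-4.3],"twist":0,"fingers":0.3},{"dp":[5.2,-0.2,-8.5],"twist":0,"fingers":0.3},{"dp":[5.2,-0.2,-12],"twist":0,"fingers":0.3},{"dp":[5.2,-0.6,-16],"twist":0,"fingers":0.3},{"dp":[5.2,-1.2,-21],"twist":0,"fingers":0.3},{"dp":[5.2,-2,-26],"twist":0,"fingers":0.3},{"dp":[5.2,-3,-31],"twist":0,"fingers":0.3}]' 55; python3 s.py
python3 - <<'E'
from h import *
p,M=pose(); print(((np.array([.45,-.28,.65])-p)@M*100).round(1))
E
```

```text
time_s: 14.18
tool_pos: [0.4495, 0.1139, 0.3187]
tool_rot: [-178.7, -31.5, 99.6]
force: [0.2, -0.1, -1.2]
grip_width: 0.0435
grasp_force: 54.8
[-17.1  -2.3  22.2 101.6 -29.1  90.7  17.2] [[-0.142, 0.984, -0.109], [0.841, 0.178, 0.512], [0.523, -0.019, -0.852]]
[-15.8  -7.6 -48.4]
```

```bash
python3 -m jog '[{"dp":[-1.8,-0.9,-5.8],"twist":0,"fingers":0.3},{"dp":[-3.7,-1.8,-11.6],"twist":0,"fingers":0.3},{"dp":[-5.6,-2.7,-17.4],"twist":0,"fingers":0.3},{"dp":[-7.5,-3.6,-23],"twist":0,"fingers":0.3},{"dp":[-9.5,-4.6,-29],"twist":0,"fingers":0.3},{"dp":[-11.4,-5.5,-35],"twist":0,"fingers":0.3},{"dp":[-13.3,-6.4,-41],"twist":0,"fingers":0.3},{"dp":[-15.8,-7.6,-48],"twist":0,"fingers":0.3}]' 55; python3 s.py
```

```text
time_s: 15.18
tool_pos: [0.4707, -0.0968, 0.4572]
tool_rot: [-172.5, -30.8, 97.6]
force: [1.1, -0.1, -2.5]
grip_width: 0.0431
grasp_force: 54.8
[ 45.7  14.1 -27.4  69.6 -19.6 117.5  21.4] [[-0.113, 0.974, -0.196], [0.851, 0.197, 0.486], [0.512, -0.111, -0.852]]
```

```bash
python3 -m jog '[{"dp":[-1,6,-1],"twist":0,"fingers":0.3},{"dp":[-2,12,-2],"twist":0,"fingers":0.3},{"dp":[-2,12,-2],"twist":0,"fingers":0.3}]' 55; python3 s.py
```

```text
time_s: 15.55
tool_pos: [0.5942, -0.0988, 0.4459]
tool_rot: [-172.7, -31.0, 97.5]
force: [-0.4, 0.0, -0.4]
grip_width: 0.0433
grasp_force: 54.8
[ 46.7  35.1 -52.8  50.2  -3.1 117.6   5.2] [[-0.112, 0.975, -0.192], [0.85, 0.194, 0.49], [0.515, -0.108, -0.85]]
```

```bash
python3 -m jog '[{"dp":[2,3,-5],"twist":0,"fingers":0.3},{"dp":[4.3,6.2,-10],"twist":0,"fingers":0.3},{"dp":[6.5,9,-15],"twist":0,"fingers":0.3},{"dp":[6.5,9,-15],"twist":0,"fingers":0.3}]' 55; python3 s.py
```

```text
time_s: 16.05
tool_pos: [0.6117, -0.1767, 0.5114]
tool_rot: [178.5, -30.8, 91.7]
force: [1.6, 3.3, -4.8]
grip_width: 0.0436
grasp_force: 54.8
[ 51.7  35.5 -54.3  40.8  -3.  117.6   2.8] [[-0.025, 1.0, 0.01], [0.859, 0.017, 0.512], [0.512, 0.022, -0.859]]
```

```bash
python3 -m jog '[{"dp":[2,2.5,-4.5],"twist":0,"fingers":0.3},{"dp":[2,2.5,-4.5],"twist":0,"fingers":0.3}]' 55; python3 s.py;  python3 - <<'E'
from h import *
o=np.array([.4233,-.158,0]); fy=np.radians(83.3); fx=np.array([np.cos(fy),np.sin(fy),0]); fyv=np.array([-fx[1],fx[0],0])
C=o+.075*fx; C[2]=.028
plan(C+[0,0,.10],fyv,.008,0)
E
```

```text
time_s: 16.3
tool_pos: [0.6197, -0.1839, 0.5659]
tool_rot: [172.7, -29.8, 90.9]
force: [-0.2, 0.7, -1.3]
grip_width: 0.0434
grasp_force: 54.8
[ 54.3  37.3 -68.2  35.1   6.2 117.7  -3.2] [[-0.013, 0.993, 0.12], [0.868, -0.048, 0.495], [0.497, 0.111, -0.861]]
tcp target [ 0.433  -0.0796  0.1211] dp cm [-12.79 -23.96  41.2 ] twist 6.6
```

```bash
python3 -m jog '[{"dp":[-1.6,-3,5],"twist":1,"fingers":0.3},{"dp":[-3.2,-6,10],"twist":2,"fingers":0.3},{"dp":[-4.8,-9,15],"twist":3,"fingers":0.3},{"dp":[-6.4,-12,20],"twist":4,"fingers":0.3},{"dp":[-8,-15,25],"twist":5,"fingers":0.3},{"dp":[-9.6,-18,30],"twist":6,"fingers":0.3},{"dp":[-11.2,-21,36],"twist":6.6,"fingers":0.3},{"dp":[-12.8,-24,41],"twist":6.6,"fingers":0.3}]' 55; python3 s.py;  python3 - <<'E'
from h import *
o=np.array([.4233,-.158,0]); fy=np.radians(83.3); fx=np.array([np.cos(fy),np.sin(fy),0]); fyv=np.array([-fx[1],fx[0],0])
C=o+.075*fx; C[2]=.028
plan(C+[0,0,.10],fyv,.008,0)
E
```

```text
time_s: 17.3
tool_pos: [0.4332, -0.0822, 0.1247]
tool_rot: [176.5, -30.3, 83.3]
force: [0.6, 0.1, -1.2]
grip_width: 0.0433
grasp_force: 54.8
[ 99.9  17.8 -75.6 116.  -13.9  65.9  22.8] [[0.101, 0.988, 0.12], [0.858, -0.147, 0.492], [0.504, 0.053, -0.862]]
tcp target [ 0.433  -0.0796  0.1211] dp cm [ 0.04 -0.08  0.44] twist -0.0
```

Run:
```python
from h import *
c=cam('wrist'); cv2.imwrite('pics/w5.png',c['pixels']); np.savez('w5.npz',**{k:np.array(v) for k,v in c.items()})
s=cam('side'); t=cam('top')
np.savez('t5.npz',**{k:np.array(v) for k,v in t.items()});
a=cv2.resize(t['pixels'][130:215,310:420],None,fx=4,fy=4); b=cv2.resize(s['pixels'][190:290,290:380],None,fx=3.6,fy=3.6)
im=np.zeros((max(a.shape[0],b.shape[0]),a.shape[1]+b.shape[1],3),np.uint8); im[:a.shape[0],:a.shape[1]]=a; im[:b.shape[0],a.shape[1]:]=b
cv2.imwrite('pics/ts5.png',im)
```

```text
(no output)
```

View pics/w5.png

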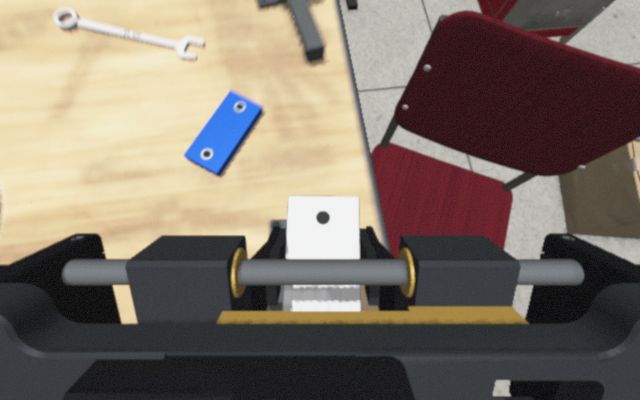

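View pics/ts5.png

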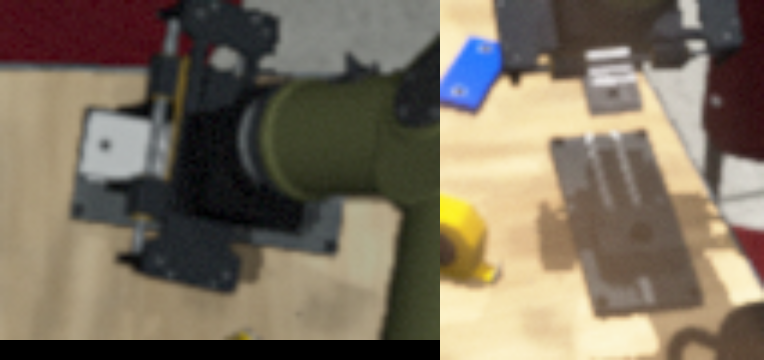

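The wrist view shows the held plate's rear end in columns 287–359 and rows 197–258. The side crop shows the plate above the fixture rails. I'll fit the plate's plane and check the fixture midline from a second view.

Run:
```python
from h import *
np.set_printoptions(precision=4,suppress=True)
c={k:v for k,v in np.load('w5.npz').items()}; P=pts(c)
o=np.array([.4233,-.158,0]); fy=np.radians(83.3); fx=np.array([np.cos(fy),np.sin(fy),0]); fyv=np.array([-fx[1],fx[0],0])
F=lambda q:np.stack([(q-o)@fx,(q-o)@fyv,q[...,2]],-1)
g=c['pixels'].min(2); m=np.zeros(g.shape,np.uint8); m[190:256,280:365]=(g[190:256,280:365]>180)
m&=(abs(P[...,2]-np.median(P[205:250,300:345,2]))<.02).astype(np.uint8)
q=F(P[m>0]); A=np.c_[q[:,:2],np.ones(len(q))]; k=np.linalg.lstsq(A,q[:,2],rcond=None)[0]; print('plane slopes x,y',k[:2]); 
print('ext',np.percentile(q,[1,99],axis=0)); r=cv2.minAreaRect(q[:,:2].astype(np.float32)); print(r)
p,M=pose(); print('tcp F',F(p))
t={k:v for k,v in np.load('side0.npz').items()}; gs=t['pixels'].min(2)
u0,u1,v0,v1=322,362,222,280; a=gs[v0:v1,u0:u1]
for v in range(230,262,4):
    row=gs[v,325:355].astype(int); pk=[u+325 for u in range(1,29) if row[u]>row[u-1] and row[u]>=row[u+1] and row[u]>120]
    print(v,pk,[F(ray(t,u,v,.022))[:2].round(4).tolist() for u in pk])
```

```text
plane slopes x,y [-0.0256 -0.0707]
ext [[ 0.0673 -0.0204  0.134 ]
 [ 0.1031  0.022   0.1389]]
((0.08572566509246826, 0.0005762521177530289), (0.04392366111278534, 0.036976948380470276), 87.99461364746094)
tcp F [0.0781 0.0018 0.1241]
230 [327, 332, 339, 352] [[0.0831, 0.0287], [0.0809, 0.0131], [0.0778, -0.0087], [0.0721, -0.0494]]
234 [333, 341, 345, 347, 352] [[0.062, 0.0138], [0.0585, -0.011], [0.0567, -0.0234], [0.0559, -0.0296], [0.0537, -0.0451]]
238 [328, 334, 338, 342] [[0.0461, 0.0327], [0.0435, 0.0144], [0.0417, 0.0021], [0.04, -0.0102]]
242 [326, 331, 335, 343, 347] [[0.0292, 0.0422], [0.027, 0.0271], [0.0253, 0.015], [0.0218, -0.0093], [0.0201, -0.0215]]
246 [326, 328, 332, 336, 344, 349] [[0.0118, 0.0456], [0.0109, 0.0396], [0.0092, 0.0276], [0.0075, 0.0155], [0.004, -0.0085], [0.0019, -0.0235]]
250 [329, 334, 338, 342, 349, 351] [[-0.0066, 0.0399], [-0.0088, 0.025], [-0.0105, 0.0131], [-0.0122, 0.0012], [-0.0152, -0.0196], [-0.016, -0.0256]]
254 [328, 335, 337, 339, 351, 353] [[-0.023, 0.0461], [-0.0259, 0.0255], [-0.0268, 0.0196], [-0.0276, 0.0137], [-0.0327, -0.0217], [-0.0336, -0.0276]]
258 [329, 337, 340, 348] [[-0.0398, 0.0464], [-0.0432, 0.0231], [-0.0445, 0.0143], [-0.0479, -0.0091]]
```

```bash
python3 -m jog '[{"dp":[-1,-0.1,1.7],"twist":0,"fingers":0.3},{"dp":[-2.2,-0.2,3.8],"twist":0,"fingers":0.3},{"dp":[-3.4,-0.35,5.8],"twist":0,"fingers":0.3},{"dp":[-4.2,-0.45,7.2],"twist":0,"fingers":0.3},{"dp":[-4.7,-0.5,8.0],"twist":0,"fingers":0.3},{"dp":[-4.9,-0.5,8.4],"twist":0,"fingers":0.3},{"dp":[-4.9,-0.5,8.4],"twist":0,"fingers":0.3}]' 55; python3 s.py
python3 - <<'E'
from h import *
o=np.array([.4233,-.158,0]); fy=np.radians(83.3); fx=np.array([np.cos(fy),np.sin(fy),0]); fyv=np.array([-fx[1],fx[0],0])
p,M=pose(); print((p-o)@fx,(p-o)@fyv,p[2]); print('fx in tool',(fx@M).round(3),'fy',(fyv@M).round(3))
E
```

```text
time_s: 18.32
tool_pos: [0.4352, -0.0814, 0.0294]
tool_rot: [176.4, -30.5, 83.4]
force: [1.0, 1.1, -1.5]
grip_width: 0.0434
grasp_force: 54.8
[ 89.   28.1 -65.7 119.7  -5.7  54.3  20.7] [[0.099, 0.988, 0.121], [0.856, -0.147, 0.496], [0.508, 0.055, -0.86]]
0.0774695612441517 -0.0028668884636725597 0.029373059829832744
fx in tool [ 0.861 -0.03   0.507] fy [ 0.002 -0.998 -0.062]
```

```bash
python3 -m jog '[{"dp":[0,-0.5,0],"twist":0,"fingers":0.3},{"dp":[-0.1,-0.5,0.2],"twist":0,"fingers":0.3},{"dp":[-0.25,-0.5,0.42],"twist":0,"fingers":0.3},{"dp":[-0.3,-0.5,0.5],"twist":0,"fingers":0.3},{"dp":[-0.3,-0.5,0.5],"twist":0,"fingers":0.3}]' 55;  python3 - <<'E'
from h import *
o=np.array([.4233,-.158,0]); fy=np.radians(83.3); fx=np.array([np.cos(fy),np.sin(fy),0]); fyv=np.array([-fx[1],fx[0],0])
p,M=pose(); print((p-o)@fx,(p-o)@fyv,p[2])
E
```

```text
time_s: 18.95
tool_pos: [0.4302, -0.0806, 0.0229]
tool_rot: [176.4, -30.5, 83.4]
force: [0.6, 0.4, -1.5]
grip_width: 0.0432
grasp_force: 54.8
0.07767705391196095 0.002139796604950245 0.022927254309563053
```

```bash
python3 -m jog '[{"dp":[-0.05,0,0.09],"twist":0,"fingers":0.3},{"dp":[-0.1,0,0.17],"twist":0,"fingers":0.3},{"dp":[-0.1,0,0.17],"twist":0,"fingers":0.3}]' 55
```

```text
time_s: 19.32
tool_pos: [0.4304, -0.0807, 0.0221]
tool_rot: [176.5, -30.6, 83.4]
force: [-4.6, -2.7, 11.6]
grip_width: 0.0436
grasp_force: 54.9
```

Contact with the rails is at 12 N. I'll release so the plate settles flat, then check it.

```bash
python3 -m jog '[{"dp":[0,0,0],"twist":0,"fingers":0.75},{"dp":[0,0,0],"twist":0,"fingers":0.75},{"dp":[0,0,0],"twist":0,"fingers":0.75}]' 55
python3 - <<'E'
from h import *
np.set_printoptions(precision=4,suppress=True)
c=cam('wrist'); P=pts(c); cv2.imwrite('pics/w6.png',c['pixels'])
o=np.array([.4233,-.158,0]); fy=np.radians(83.3); fx=np.array([np.cos(fy),np.sin(fy),0]); fyv=np.array([-fx[1],fx[0],0])
F=lambda q:np.stack([(q-o)@fx,(q-o)@fyv,q[...,2]],-1)
g=c['pixels'].min(2); m=np.zeros(g.shape,np.uint8); m[180:256,270:375]=(g[180:256,270:375]>170)
m&=(abs(P[...,2]-.034)<.008).astype(np.uint8)
q=F(P[m>0]); A=np.c_[q[:,:2],np.ones(len(q))]; k=np.linalg.lstsq(A,q[:,2],rcond=None)[0]; print('plane slopes x,y',k)
print('ext',np.percentile(q,[1,99],axis=0),len(q)); print(cv2.minAreaRect(q[:,:2].astype(np.float32)))
p,M=pose(); print('tcp F',F(p))
# base edges beside rails in y at given rows, z~.012
for v in (215,225,235):
    b=[u for u in range(255,390) if abs(P[v,u,2]-.012)<.004]
    if b: print(v,F(P[v,b[0]]),F(P[v,b[-1]]))
E
```

```text
time_s: 19.7
tool_pos: [0.4303, -0.0806, 0.0209]
tool_rot: [176.4, -30.5, 83.4]
force: [-0.4, -0.3, 0.0]
grip_width: 0.0626
grasp_force: 0.0
plane slopes x,y [-0.0023 -0.0011  0.0336]
ext [[ 0.0686 -0.0182  0.0319]
 [ 0.1041  0.0244  0.0349]] 4231
((0.08651355654001236, 0.0030944012105464935), (0.04375208541750908, 0.0367194227874279), 87.54950714111328)
tcp F [0.0777 0.0021 0.0209]
215 [0.0973 0.0466 0.0108] [ 0.0955 -0.0416  0.0106]
225 [0.0908 0.0474 0.0093] [ 0.0883 -0.0413  0.0119]
235 [0.0834 0.0356 0.0121] [ 0.0817 -0.0303  0.0129]
```

View pics/w6.png

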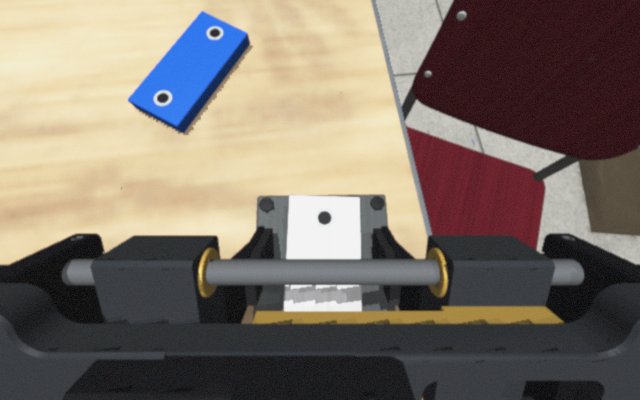

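The plate lies flat on the rails (top at 33.6 mm, slopes under 0.3%) and centred on the base; in the view it spans columns 287–361 and the base spans 258–386. I'll regrip lightly at 20 N and slide it in.

```bash
python3 -m jog '[{"dp":[0,0,0],"twist":0,"fingers":0.3},{"dp":[0,0,0],"twist":0,"fingers":0.3},{"dp":[0,0,0],"twist":0,"fingers":0.3},{"dp":[-0.4,0,-0.25],"twist":0,"fingers":0.3},{"dp":[-0.9,0,-0.5],"twist":0,"fingers":0.3},{"dp":[-1.3,0,-0.75],"twist":0,"fingers":0.3},{"dp":[-1.7,0,-1],"twist":0,"fingers":0.3},{"dp":[-1.7,0,-1],"twist":0,"fingers":0.3}]' 20;  cat > f.py <<'E'
from h import *
o=np.array([.4233,-.158,0]); fy=np.radians(83.3); fx=np.array([np.cos(fy),np.sin(fy),0]); fyv=np.array([-fx[1],fx[0],0])
p,M=pose(); f=np.array(env.get_obs()['force']); print('F x,y,z',((p-o)@fx).round(4),((p-o)@fyv).round(4),p[2].round(4),'force fx',(f@fx).round(1)); print((fx@M).round(3))
E
python3 f.py
```

```text
time_s: 20.75
tool_pos: [0.4274, -0.1011, 0.021]
tool_rot: [176.4, -30.5, 83.3]
force: [-1.7, -1.2, 3.7]
grip_width: 0.0434
grasp_force: 20.0
F x,y,z 0.057 0.0025 0.021 force fx -1.4
[ 0.862 -0.031  0.506]
```

```bash
python3 -m jog '[{"dp":[-0.22,0,-0.13],"twist":0,"fingers":0.3},{"dp":[-0.43,0,-0.25],"twist":0,"fingers":0.3},{"dp":[-0.65,0,-0.38],"twist":0,"fingers":0.3},{"dp":[-0.86,0,-0.5],"twist":0,"fingers":0.3},{"dp":[-0.86,0,-0.5],"twist":0,"fingers":0.3}]' 20; python3 f.py;python3 -m jog '[{"dp":[-0.22,0,-0.13],"twist":0,"fingers":0.3},{"dp":[-0.43,0,-0.25],"twist":0,"fingers":0.3},{"dp":[-0.52,0,-0.3],"twist":0,"fingers":0.3},{"dp":[-0.52,0,-0.3],"twist":0,"fingers":0.3}]' 20; python3 f.py
```

```text
time_s: 21.38
tool_pos: [0.426, -0.1102, 0.021]
tool_rot: [176.4, -30.5, 83.4]
force: [-0.7, 1.6, 3.1]
grip_width: 0.0438
grasp_force: 20.0
F x,y,z 0.0478 0.0029 0.021 force fx 1.5
[ 0.861 -0.031  0.507]
time_s: 21.88
tool_pos: [0.4252, -0.1159, 0.0209]
tool_rot: [176.4, -30.5, 83.4]
force: [0.5, 2.4, 4.9]
grip_width: 0.0438
grasp_force: 20.0
F x,y,z 0.042 0.0031 0.0209 force fx 2.4
[ 0.861 -0.03   0.507]
```

```bash
python3 -m jog '[{"dp":[-0.13,0,-0.08],"twist":0,"fingers":0.3},{"dp":[-0.26,0,-0.15],"twist":0,"fingers":0.3},{"dp":[-0.26,0,-0.15],"twist":0,"fingers":0.3}]' 20; python3 f.py;python3 -m jog '[{"dp":[-0.13,0,-0.08],"twist":0,"fingers":0.3},{"dp":[-0.26,0,-0.15],"twist":0,"fingers":0.3},{"dp":[-0.26,0,-0.15],"twist":0,"fingers":0.3}]' 20; python3 f.py
```

```text
time_s: 22.25
tool_pos: [0.4247, -0.1188, 0.0209]
tool_rot: [176.4, -30.5, 83.4]
force: [-0.1, 4.0, 5.2]
grip_width: 0.044
grasp_force: 20.0
F x,y,z 0.0391 0.0032 0.0209 force fx 4.0
[ 0.861 -0.03   0.507]
time_s: 22.62
tool_pos: [0.4243, -0.1213, 0.021]
tool_rot: [176.4, -30.6, 83.4]
force: [1.8, 5.9, 5.8]
grip_width: 0.0441
grasp_force: 20.0
F x,y,z 0.0365 0.0033 0.021 force fx 6.1
[ 0.861 -0.03   0.508]
```

```bash
python3 -m jog '[{"dp":[-0.13,0,-0.08],"twist":0,"fingers":0.3},{"dp":[-0.26,0,-0.15],"twist":0,"fingers":0.3},{"dp":[-0.26,0,-0.15],"twist":0,"fingers":0.3}]' 20; python3 f.py
python3 - <<'E'
from h import *
c=cam('wrist'); P=pts(c)
o=np.array([.4233,-.158,0]); fy=np.radians(83.3); fx=np.array([np.cos(fy),np.sin(fy),0]); fyv=np.array([-fx[1],fx[0],0])
F=lambda q:np.stack([(q-o)@fx,(q-o)@fyv,q[...,2]],-1)
g=c['pixels'].min(2); m=np.zeros(g.shape,np.uint8); m[180:256,270:375]=(g[180:256,270:375]>170)
m&=(abs(P[...,2]-.034)<.006).astype(np.uint8); m=cv2.morphologyEx(m,cv2.MORPH_OPEN,np.ones((9,9)))
q=F(P[m>0]); A=np.c_[q[:,:2],np.ones(len(q))]; print('plane',np.linalg.lstsq(A,q[:,2],rcond=None)[0])
print('ext',np.percentile(q,[1,99],axis=0).round(4)); print(cv2.minAreaRect(q[:,:2].astype(np.float32)))
E
```

```text
time_s: 23.0
tool_pos: [0.4239, -0.1241, 0.021]
tool_rot: [176.4, -30.6, 83.4]
force: [1.3, 5.4, 4.6]
grip_width: 0.044
grasp_force: 20.0
F x,y,z 0.0337 0.0034 0.021 force fx 5.6
[ 0.861 -0.03   0.508]
plane [-0.002699    0.00021879  0.03351061]
ext [[ 0.0245 -0.0162  0.032 ]
 [ 0.06    0.0257  0.0348]]
((0.04260678589344025, 0.004799587652087212), (0.04343807324767113, 0.036472760140895844), 88.20309448242188)
```

```bash
python3 -m jog '[{"dp":[-0.13,0,-0.08],"twist":0,"fingers":0.3},{"dp":[-0.26,0,-0.15],"twist":0,"fingers":0.3},{"dp":[-0.26,0,-0.15],"twist":0,"fingers":0.3}]' 20; python3 f.py; python3 -m jog '[{"dp":[-0.09,0,-0.05],"twist":0,"fingers":0.3},{"dp":[-0.17,0,-0.1],"twist":0,"fingers":0.3},{"dp":[-0.17,0,-0.1],"twist":0,"fingers":0.3}]' 20; python3 f.py
```

```text
time_s: 23.42
tool_pos: [0.4235, -0.1264, 0.021]
tool_rot: [176.4, -30.6, 83.5]
force: [2.2, 7.1, 3.5]
grip_width: 0.0442
grasp_force: 20.0
F x,y,z 0.0314 0.0034 0.021 force fx 7.3
[ 0.86  -0.029  0.509]
time_s: 23.8
tool_pos: [0.4232, -0.1266, 0.021]
tool_rot: [176.4, -30.7, 83.6]
force: [4.2, 10.9, 1.4]
grip_width: 0.0442
grasp_force: 19.9
F x,y,z 0.0312 0.0038 0.021 force fx 11.3
[ 0.859 -0.027  0.51 ]
```

```bash
python3 -m jog '[{"dp":[-0.09,0,-0.05],"twist":0,"fingers":0.3},{"dp":[-0.17,0,-0.1],"twist":0,"fingers":0.3},{"dp":[-0.17,0,-0.1],"twist":0,"fingers":0.3}]' 25; python3 f.py
```

```text
time_s: 24.18
tool_pos: [0.423, -0.1267, 0.0212]
tool_rot: [176.4, -30.9, 83.7]
force: [5.7, 14.6, 0.5]
grip_width: 0.044
grasp_force: 24.9
F x,y,z 0.0311 0.004 0.0212 force fx 15.1
[ 0.858 -0.026  0.512]
```

```bash
python3 -m jog '[{"dp":[0.2,0,0.12],"twist":0,"fingers":0.3},{"dp":[0.26,0,0.15],"twist":0,"fingers":0.75},{"dp":[0.26,0,0.15],"twist":0,"fingers":0.75},{"dp":[0.26,0,0.15],"twist":0,"fingers":0.75},{"dp":[0.26,0,0.15],"twist":0,"fingers":0.75}]' 25; python3 f.py; python3 -m jog '[{"dp":[0.5,0,-0.9],"twist":0,"fingers":0.8},{"dp":[1.5,0.1,-2.6],"twist":0,"fingers":0.8},{"dp":[3,0.2,-5],"twist":0,"fingers":0.8},{"dp":[5,0.4,-8.6],"twist":0,"fingers":0.8},{"dp":[8,0.5,-13],"twist":0,"fingers":0.8},{"dp":[11,0.6,-17],"twist":0,"fingers":0.8},{"dp":[14,0.6,-21],"twist":0,"fingers":0.8},{"dp":[14,0.6,-21],"twist":0,"fingers":0.8}]'
python3 - <<'E'
from h import *
c=cam('wrist'); t=cam('top'); s=cam('side')
cv2.imwrite('pics/w7.png',c['pixels'])
o=np.array([.4233,-.158,0]); fy=np.radians(83.3); fx=np.array([np.cos(fy),np.sin(fy),0]); fyv=np.array([-fx[1],fx[0],0])
F=lambda q:np.stack([(q-o)@fx,(q-o)@fyv,q[...,2]],-1)
P=pts(c); g=c['pixels'].min(2); Q=F(P)
def rep(m,l):
    m=cv2.morphologyEx(m.astype(np.uint8),cv2.MORPH_OPEN,np.ones((5,5))); q=Q[m>0]
    if len(q)>20: print(l,len(q),np.percentile(q,[1,99],axis=0).round(4).tolist(),cv2.minAreaRect(q[:,:2].astype(np.float32)))
box=(abs(Q[...,0])<.13)&(abs(Q[...,1])<.06)
rep(box&(g>170)&(abs(Q[...,2]-.034)<.006),'plate'); rep(box&(abs(Q[...,2]-.044)<.004),'hood'); rep(box&(abs(Q[...,2]-.012)<.004),'base')
T=pts(t); w=T[155:172,185:225]; print('stack z',np.median(w[t['pixels'][155:172,185:225].min(2)>150][:,2]))
E
```

```text
time_s: 24.8
tool_pos: [0.4231, -0.1295, 0.0206]
tool_rot: [176.4, -30.5, 83.3]
force: [0.1, -0.4, -0.0]
grip_width: 0.0646
grasp_force: 0.0
F x,y,z 0.0282 0.0035 0.0206 force fx -0.4
[ 0.862 -0.031  0.506]
time_s: 25.8
tool_pos: [0.4196, -0.1142, 0.2745]
tool_rot: [176.3, -29.9, 83.4]
force: [-0.2, -0.4, -0.7]
grip_width: 0.0698
grasp_force: 0.0
plate 718 [[-0.0181, -0.0156, 0.0317], [0.057, 0.029, 0.0358]] ((0.019124779850244522, 0.00677461177110672), (0.04299937188625336, 0.07585415244102478), 88.00757598876953)
hood 521 [[-0.0317, -0.0301, 0.0416], [-0.0179, 0.0361, 0.0454]] ((-0.024308018386363983, 0.002957414835691452), (0.06661377102136612, 0.013352450914680958), 87.9825668334961)
base 2430 [[-0.0327, -0.0415, 0.0093], [0.1101, 0.0476, 0.0142]] ((0.036966413259506226, 0.002651464194059372), (0.0900091677904129, 0.14800821244716644), 89.92024230957031)
stack z 0.06023299887035032
```

View pics/w7.png

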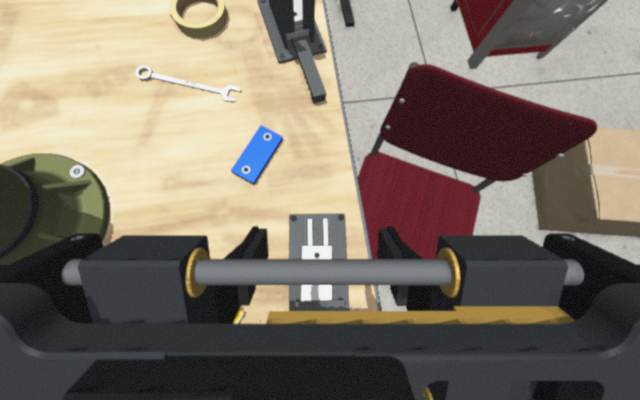

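The view shows the plate's rear end at (317,247–300) on the rails in front of the hood. It has 76 mm outside, so 20 mm is inside and the plunger is home. It sits about 4 mm off the midline, and the stack top is at 60 mm.

```bash
python3 -c "
from cell import env
print(env.sign_off())"
```

```text
the job is handed in; nothing more can be done
None
```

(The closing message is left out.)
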